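# Rock the half-moon locating key out of its holder

### The job

Take the orange dust cover off the red-headed locating key and stand it upright in the middle of the yellow spot. The key is tight in its slot: grip its head and rock it well over to its left and right, several times, easing it up a little with each swing until it is free; do not tug it straight up, which drags the brass insert up out of the grey holder. Finish while still holding the key upright just clear of the slot, about two centimetres above it, and leave the other things on the bench where they are.

Things in the scene. Friction and masses are not known exactly. Their poses are not given: they have to be found in the camera images.
- holder: Grey key holder bolted to the bench: plate 110 (x) x 160 (y) x 8 mm, housing 80 x 120 mm, 36 mm high, round a brass insert 52 x 92 mm, top 40 mm above the bench. Origin: centre of its underside, on the bench. Its slot, mid-insert, is long along y, cheeks 23 mm apart along x; two sprung jaws in it squeeze the key's foot from +y and -y. The key rocks towards +y and -y.
- slot_mouth (a point): Centre of the slot's mouth, on the top of the brass insert when that is down, 40 mm above the bench; axes as the holder's.
- insert (a joint): Lift of the brass insert out of the holder, m: 0 is down, its stop is at 0.015. Spring and weight hold it down with about 18 N, rising 0.5 N per mm. The jaws hold the key with about 40 N against a straight pull, so a straight pull brings the insert up; more than 0.006 is a failure.
- key_head (a point): Centre of the key's red head, 22 (x) x 36 (y) x 40 (z) mm, best gripped here across its 36 mm with 60 N or more. z points up along the key, x and y along the holder's while seated. Seated, this point is 85 mm above the bench, hidden under the cover at first. A neck 16 x 24 mm joins head and foot. Mass about 0.2 kg.
- key_disc (a point): Centre of the key's foot, a steel disc on edge, 36 mm diameter, 20 mm thick along x (its axis), 55 mm below key_head; seated it is 30 mm above the bench. The key rocks about it, 0.2 rad each way, needing about 0.8 N m, and stays where left. While swinging it slides up with little pull, some 1.3 mm per swing of 0.3 rad. The jaws lose it after a rise of about 9 mm; it is out of the slot after 28 mm.
- key_foot (a point): Lowest point of the key's foot, on its centre line, 18 mm below key_disc; axes as key_head.
- cover_mid (a point): Orange dust cover, a stiff box open below, 40 (x) x 58 (y) x 74 (z) mm, 80 g; this point is at its centre, 37 mm above its rim. At first it stands on the insert over the key's head (rim 40, top 114 mm above the bench), axes roughly the holder's, with about 4 mm of play (x) and 6 mm (y): lift it straight up over 70 mm before moving it sideways. Grip it across its 40 mm.
- spot_mid (a point): Centre of the flat yellow spot painted on the bench, 120 mm diameter including its white rim.
- clamp_a_mid (a point): red-jawed bar clamp lying flat, 200 x 80 mm; centre of its body. A bystander, to be left alone.
- clamp_b_mid (a point): second such bar clamp; centre of its body. A bystander, to be left alone.
- pliers_mid (a point): white-handled pliers lying flat, 170 mm long; centre of its body. A bystander, to be left alone.
- tubes_mid (a point): bundle of three white plastic tubes lying flat, 120 x 66 x 22 mm; centre of its body. A bystander, to be left alone.
- oil_mid (a point): blue oil bottle with a red cap, 130 mm tall, 48 mm across; centre of its body. A bystander, to be left alone.
- battery_mid (a point): black power-tool battery pack, 115 x 75 x 63 mm; centre of its body. A bystander, to be left alone.
- key: The key itself; origin at the middle of its underside (see its point).
- cover: The cover itself; origin at the middle of its underside (see its point).
Not all that is in view belongs to the job. What is shaped like the holder but green or pink is not meant. There is more than one size of the cover; the job needs the smaller.

How it is judged:
By the outcome, as a careful person would: the job done as asked, in the order asked, and still so for the second after the job is handed in, while the arm keeps its last pose, push and grip.
It also fails if it takes over 70 s, if anything falls off the work surface, if the arm or the gripper's body presses on something with over 40 N, if the wrist force passes 120 N, or if a joint passes its speed limit or range.

### The arm

A 7-joint arm with a two-finger parallel gripper is mounted at the origin on the work surface. World frame = base frame: x ahead of the robot, y to its left, z up, the work surface at z = 0. Lengths are in m, angles in rad, forces in N, time in s.
With the tool pointing down it reaches from about 0.4 to 0.75 m from the base axis. Payload 19.5 kg.
Tool frame: the origin (TCP) lies at the very end of the fingers, on their centre line; the grasp point (between the pads) lies 19 mm behind it (arm.pinch_z is the distance from the TCP to the grasp point, in m); z points along the fingers, y is the direction in which the jaws open and shut (so a half turn about z gives the same grasp; the last joint's range is limited). The gripper opens to 85 mm and grips with 20 to 120 N. Pads are 22 mm wide; open, the fingers measure 114 mm over their backs; the gripper's body (76 mm by 85 mm) begins 54 mm behind the grasp point. The pads swing forward as they close: fully open they stand 13 mm farther back than shut.
Start: joints at [1.262, 0.707, -0.028, 1.485, 0.022, 0.951, -0.075], TCP at [0.152, -0.555, 0.231] pointing down, gripper open.
Joint ranges: [-2.71, 2.71], [-0.32, 2.16], [-1.57, 1.52], [0, 2.45], [-1.46, 4.6], [0, 2.02], [-2.83, 2.83]. Speed limits (rad/s): [1.89, 1.89, 2.57, 2.57, 3.01, 3.01, 3.01].

### API

Orientations are given as a 3x3 rotation matrix whose columns are the frame's x, y, z axes.
In Python, from station import arm gives the robot as it stands.
- The arm moves only by the tool drive_tool, never from a script. Its argument "targets" is one flat list of numbers, 7 for each row, row after row: the shift along the world's x, y, z in mm, then the turn, a rotation vector about the world's x, y, z in degrees, then the opening, from 0 (shut) to 1 (fully open). A call has 1 to 5 rows; each row shifts and turns the commanded pose from where the row before left it; what a row does not reach is not made up. A row lasts 1/12 s, in which the tool goes at most 41.7 mm and 7.16 degrees, less where a joint would pass 70% of its speed; a pose out of reach is approached as far as the arm can. A call is refused whole if a number of a shift passes 41.7 or a number of a turn 7.16, either way. A call with a gripper value outside its range is refused whole. The fingers move at their own pace and stop on an object; the grip force is fixed at half the most. Time passes only in rows, so rows that do not move let the fingers close. It gives the time, the measured TCP pose, the force and the opening at its end, in the units of the state.
- arm.sense(): the state, without advancing time (a new reading comes with each control period).
- arm.grab_frame(name): name is "side" or "top" or "wrist"; returns a dict with "image" (420x560x3 uint8, red, green, blue), "depth" (420x560 float32, m along the optical axis (not along the pixel's ray), 0 where there is no reading), "fov_y" (degrees; the focal length in pixels is half the picture's height over the tangent of half this angle, whatever the lens; pixels are square), "cx", "cy" (the principal point, pixels), "dist_coeffs" ([k1, k2, p1, p2, k3] as OpenCV has them; the pictures are not rectified), "R" (3x3) and "t" (3): a world point X has camera coordinates R X + t; the wrist camera has in their place "hand_eye" (4x4, takes a point from camera to tool coordinates, whose origin is the TCP and whose axes are the flange's). Camera axes: x right, y down, z forward; pixel columns grow to the right and rows downward; lengths in m; the calibration is good to about 2 mm. A picture is of the moment at which its call begins: read the wrist's pose just before it.
- arm.close_job(): hands the job in, once; it reports no verdict.
Trained networks look in a picture, given as the dict that the camera call returned (one of the last four; its "shot" number tells which), for a name from the list of things; names that differ only in an ending like _2 or _b are one class to them, and where a whole thing is asked for, a point or a joint stands for the part that bears it (a point fixed in the world has none). Each returns a list of dicts, best first, with "p" (0 to 1); they miss things now and then, are a little off and sometimes report something else, mostly with a low value. They report only what shows in the picture. A call takes as long as a camera call. They do not tell look-alikes from the thing itself.
- arm.cut_out(picture, name): "region" (420x560 bool, what is visible of it) and "extent" ([left, top, width, height] in pixels, round what is visible of it).
The state is a dict: "t": time; "q": joint angles; "joint_velocities": joint speeds; "tau": joint torques, N m; "tcp_pos": TCP position; "ee_rot": TCP orientation; "ft_force": force on the tool from outside, world axes, zero at the start; "wrist_torque": the same for the moment, N m; "opening": finger opening in m.
Only numpy, scipy, OpenCV 4.12 (cv2) and the standard library are available. Lean on these libraries where they do the work, as an engineer would, in place of code of your own. Each camera call takes 0.05 s, during which the arm holds its last target.

## Working session

There is one attempt and no reset: what is moved stays moved. The work goes in short steps, Python scripts to look and compute and a tool call to move; the robot and the scene stay as the last step left them, time stands still between calls to the robot, and variables do not carry over. Pictures are saved under pics/ and viewed, and the job is handed in when it is done.

Besides the shell and the picture viewer there is one more tool, called as name(argument=value, ...) on one line, values as JSON. drive_tool: Moves the arm, as the interface text tells. Its arguments: {"type":"object","properties":{"targets":{"type":"array","items":{"type":"number"}}},"required":["targets"]}

```bash
mkdir -p pics; ls
cat > h.py <<'E'
import numpy as np, cv2
from station import arm
def save(f,n): cv2.imwrite('pics/'+n, cv2.cvtColor(f['image'],cv2.COLOR_RGB2BGR))
def K(f):
    h=f['image'].shape[0]; fl=h/2/np.tan(np.radians(f['fov_y'])/2)
    return np.array([[fl,0,f['cx']],[0,fl,f['cy']],[0,0,1]])
def w2c(f,s=None):
    if 'R' in f: return np.array(f['R']),np.array(f['t'])
    T=np.eye(4);T[:3,:3]=s['ee_rot'];T[:3,3]=s['tcp_pos']
    M=np.linalg.inv(T@np.array(f['hand_eye'])); return M[:3,:3],M[:3,3]
def pts(f,uv,s=None,d=None):
    uv=np.array(uv,float).reshape(-1,2)
    n=cv2.undistortPoints(uv[:,None],K(f),np.array(f['dist_coeffs'],float))[:,0]
    if d is None: d=f['depth'][uv[:,1].round().astype(int),uv[:,0].round().astype(int)]
    R,t=w2c(f,s); c=np.c_[n*np.reshape(d,(-1,1)),d]
    return (c-t)@R
def cloud(f,mask,s=None):
    v,u=np.nonzero(mask&(f['depth']>0)); return pts(f,np.c_[u,v],s)
def onplane(f,uv,z,s=None):
    uv=np.array(uv,float).reshape(-1,2)
    n=cv2.undistortPoints(uv[:,None],K(f),np.array(f['dist_coeffs'],float))[:,0]
    R,t=w2c(f,s); o=-R.T@t; r=np.c_[n,np.ones(len(n))]@R
    return o+r*((z-o[2])/r[:,2:])
def proj(f,X,s=None):
    R,t=w2c(f,s); return cv2.projectPoints(np.array(X,float).reshape(-1,1,3),cv2.Rodrigues(R)[0],t,K(f),np.array(f['dist_coeffs'],float))[0][:,0]
E
python3 - <<'E'
from h import *
s=arm.sense(); print(s, arm.pinch_z)
for n in ['side','top','wrist']:
    f=arm.grab_frame(n); save(f,n+'0.png')
    print(n,f['fov_y'],f['dist_coeffs'],f.get('R'),f.get('t'),f.get('hand_eye'))
    for m in ['cover','holder','spot_mid']:
        for d in arm.cut_out(f,m)[:4]:
            c=cloud(f,d['region'],s)
            print(m,round(d['p'],2),d['extent'],np.median(c,0).round(3) if len(c) else None, c[:,2].max().round(3) if len(c) else None)
E
```

```text
pics
{'t': 0.0, 'q': array([ 1.26230533,  0.70710198, -0.02763396,  1.48497665,  0.02200224,
        0.95088255, -0.07549863]), 'joint_velocities': array([-4.73735727e-04,  2.56996446e-04, -1.92956121e-03,  6.72273493e-04,
       -8.44383735e-04, -3.94145484e-05, -3.69156867e-04]), 'tau': array([ 2.54349026e-03, -8.83211160e+01,  1.23544011e+00, -2.36171097e+01,
        1.69004890e-02,  6.49475085e-03, -1.36228121e-05]), 'tcp_pos': array([ 0.15153282, -0.55441442,  0.23083315]), 'ee_rot': array([[ 9.64617842e-01,  2.63651905e-01, -3.04154842e-04],
       [ 2.63652079e-01, -9.64617301e-01,  1.02184565e-03],
       [-2.39814718e-05, -1.06588160e-03, -9.99999432e-01]]), 'ft_force': array([ 0.31519813, -1.02457971, -0.20470959]), 'wrist_torque': array([-0.03717556,  0.01996605, -0.051645  ]), 'opening': 0.08557864639957763} 0.0187
side 46.08826684214511 [0.04403636 0.         0.         0.         0.        ] [[-0.98544537 -0.16994949 -0.00381947]
 [-0.10140305  0.60571795 -0.78919148]
 [ 0.13643622 -0.77731778 -0.61413535]] [0.53531321 0.11594175 1.62470426] None
cover 0.58 [247.3, 229.
[... 806 characters left out ...]
0.01
holder 0.97 [205.1, 182.3, 51.5, 37.7] [0.552 0.156 0.016] 0.047
holder 0.95 [303.0, 256.0, 54.1, 47.3] [ 0.321 -0.138  0.023] 0.047
holder 0.76 [213.9, 252.4, 51.4, 36.3] [0.35  0.138 0.021] 0.048
holder 0.18 [416.2, 248.5, 38.8, 68.6] [ 0.333 -0.484  0.014] 0.026
spot_mid 0.74 [311.6, 191.0, 38.4, 38.7] [ 0.539 -0.154  0.001] 0.01
wrist 60.810872254702744 [0.01523458 0.         0.         0.         0.        ] None None [[ 4.41533136e-04 -9.59525716e-01 -2.81620675e-01  7.09139184e-02]
 [ 9.99999168e-01  7.64993280e-04 -1.03862387e-03 -6.95614110e-04]
 [ 1.21202424e-03 -2.81619983e-01  9.59525256e-01 -1.42858798e-01]
 [ 0.00000000e+00  0.00000000e+00  0.00000000e+00  1.00000000e+00]]
```

Run:
```python
import cv2
for n in ['side0','top0']:
    a=cv2.imread(f'pics/{n}.png')
    cv2.imwrite(f'pics/{n}z.png',cv2.resize(a[130:330,110:480] if n=='side0' else a[130:330,110:480],None,fx=2.1,fy=2.1,interpolation=cv2.INTER_CUBIC))
```

```text
(no output)
```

View pics/side0.png

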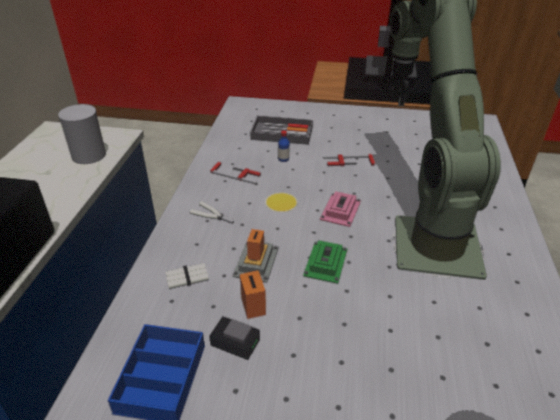

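View pics/top0.png

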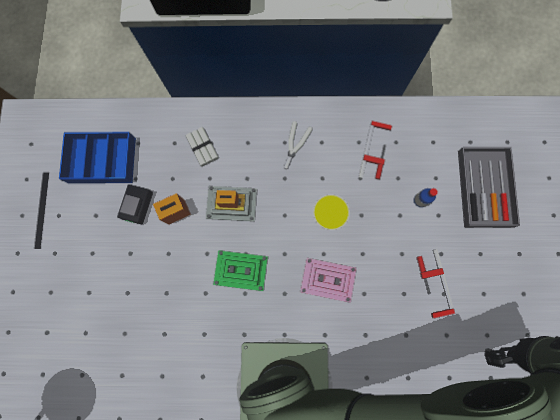

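```bash
sleep 0
```

```text
(no output)
```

View pics/top0z.png

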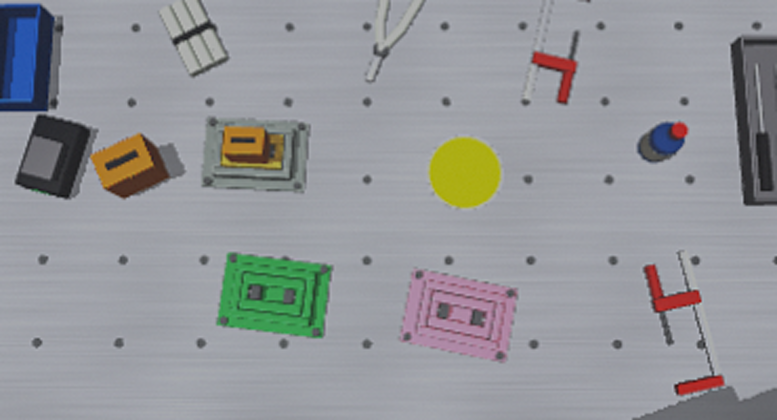

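View pics/side0z.png

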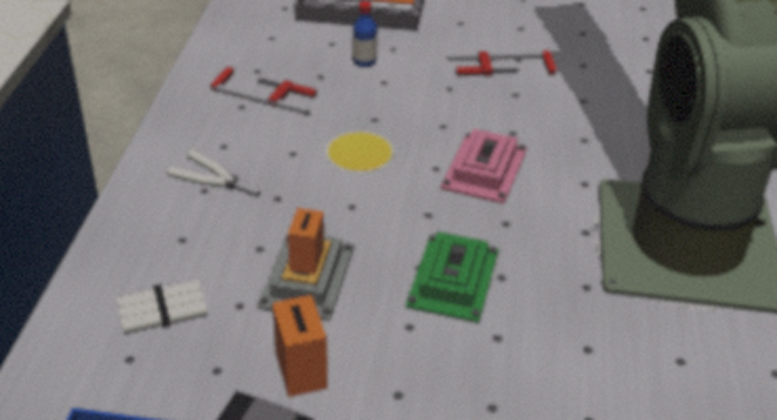

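Run:
```python
from h import *
f=arm.grab_frame('top')
v,u=np.mgrid[0:420,0:560]
P=pts(f,np.c_[u.ravel(),v.ravel()]).reshape(420,560,3); ok=f['depth']>0
hsv=cv2.cvtColor(f['image'],cv2.COLOR_RGB2HSV)
# spot
m=(hsv[...,0]>22)&(hsv[...,0]<38)&(hsv[...,1]>150)&(hsv[...,2]>80); m[:, :300]=0
n,l,st,ce=cv2.connectedComponentsWithStats(m.astype(np.uint8)); i=1+st[1:,4].argmax()
print('spot',ce[i],st[i],onplane(f,ce[i],0.0))
# bench height
print('bench z near', np.median(P[200:220,270:300,2]), np.median(P[240:250,330:400,2]))
w=(u>190)&(u<270)&(v>175)&(v<230)&ok
for lo,hi in [(0.005,0.02),(0.028,0.038),(0.038,0.05),(0.105,0.125)]:
    mm=w&(P[...,2]>lo)&(P[...,2]<hi)
    q=P[mm][:,:2].astype(np.float32); r=cv2.minAreaRect(q*1000)
    print(lo,len(q),r,q.min(0),q.max(0), np.median(P[mm][:,2]))
mm=w&(P[...,2]>0.005)
q=P[mm][:,:2].astype(np.float32)*1000; print('all',cv2.minAreaRect(q))
d=arm.cut_out(f,'holder')[0]; c=cloud(f,d['region']); print(cv2.minAreaRect((c[c[:,2]<0.02][:,:2]*1000).astype(np.float32)))
```

```text
spot [330.81365741 211.82523148] [315 196  33  33 864] [[ 0.53985765 -0.15238343  0.        ]]
bench z near -0.000208380107082597 6.660531875164888e-06
0.005 654 ((570.5213012695312, 179.14907836914062), (176.38958740234375, 258.6302490234375), 0.8433701395988464) [0.48251995 0.04905673] [0.6597454  0.30974832] 0.008382662807265094
0.028 362 ((568.8084716796875, 173.56581115722656), (121.5296859741211, 80.69512939453125), 87.390380859375) [0.52642065 0.11228979] [0.60956883 0.23446843] 0.03524777605819563
0.038 186 ((568.5289306640625, 172.9503173828125), (118.04924774169922, 78.45941162109375), 86.4112319946289) [0.5288443  0.11250368] [0.61134815 0.23312931] 0.04011723110605827
0.105 264 ((568.1093139648438, 175.34268188476562), (59.06919479370117, 41.13080978393555), 87.44806671142578) [0.54651135 0.14504234] [0.58827543 0.2052585 ] 0.1137799954450443
all ((570.5213012695312, 179.14907836914062), (176.38958740234375, 258.6302490234375), 0.8433701395988464)
((321.5418701171875, -139.69223022460938), (162.79849243164062, 113.07206726074219), 79.12106323242188)
```

drive_tool(targets=[41, 0, 20, 0, 0, 0, 1, 41, 0, 20, 0, 0, 0, 1, 41, 10, 20, 0, 0, 0, 1, 41, 10, 20, 0, 0, 0, 1, 41, 20, 10, 0, 0, 0, 1])

```text
t: 1.12
tcp_pos: [0.3378, -0.5193, 0.3142]
ee_rot: [[0.965, 0.263, 0.001], [0.263, -0.965, -0.002], [0.0, 0.002, -1.0]]
ft_force: [0.4, -0.7, 1.0]
opening: 0.0857
```

drive_tool(targets=[12, 36, 0, 0, 0, 3.6, 1, 12, 36, 0, 0, 0, 3.6, 1, 12, 36, 0, 0, 0, 3.6, 1, 12, 36, 0, 0, 0, 3.6, 1, 12, 36, 0, 0, 0, 3.6, 1])

```text
t: 1.53
tcp_pos: [0.3964, -0.3371, 0.3125]
ee_rot: [[0.834, 0.551, 0.0], [0.551, -0.834, -0.0], [0.0, 0.0, -1.0]]
ft_force: [1.5, -0.2, 0.2]
opening: 0.0854
```

drive_tool(targets=[12, 36, 0, 0, 0, 3.6, 1, 12, 36, 0, 0, 0, 3.6, 1, 12, 36, 0, 0, 0, 3.6, 1, 12, 36, 0, 0, 0, 3.6, 1, 12, 36, 0, 0, 0, 3.6, 1])

```text
t: 1.95
tcp_pos: [0.4565, -0.1572, 0.3126]
ee_rot: [[0.623, 0.782, 0.0], [0.782, -0.623, -0.0], [0.0, 0.0, -1.0]]
ft_force: [0.4, 0.3, -0.6]
opening: 0.0851
```

drive_tool(targets=[11, 34, 0, 0, 0, 3.6, 1, 11, 34, 0, 0, 0, 3.6, 1, 11, 34, 0, 0, 0, 3.6, 1, 11, 34, 0, 0, 0, 3.6, 1, 11, 34, 0, 0, 0, 3.6, 1])

```text
t: 2.37
tcp_pos: [0.5115, 0.0128, 0.3126]
ee_rot: [[0.351, 0.936, 0.0], [0.936, -0.351, -0.0], [0.0, 0.0, -1.0]]
ft_force: [-0.8, -0.8, 0.0]
opening: 0.0856
```

drive_tool(targets=[11, 30, -10, 0, 0, 3.6, 1, 11, 30, -10, 0, 0, 3.6, 1, 11, 30, -10, 0, 0, 3.6, 1, 8, 25, -5, 0, 0, 3.6, 1, 0, 0, 0, 0, 0, 3.6, 1])

```text
t: 2.78
tcp_pos: [0.5521, 0.1313, 0.2759]
ee_rot: [[0.039, 0.999, -0.002], [0.999, -0.039, 0.002], [0.002, -0.002, -1.0]]
ft_force: [-0.4, -0.1, -1.3]
opening: 0.0853
```

```bash
cat > m1.py <<'E'
from h import *
s=arm.sense(); f=arm.grab_frame('wrist'); save(f,'w1.png'); np.save('w1.npy',f,allow_pickle=True)
print(s['t'],s['q'],s['tcp_pos'],s['ee_rot'])
v,u=np.mgrid[0:420,0:560]
P=pts(f,np.c_[u.ravel(),v.ravel()],s).reshape(420,560,3); ok=f['depth']>0
hsv=cv2.cvtColor(f['image'],cv2.COLOR_RGB2HSV)
near=ok&(np.hypot(P[...,0]-.568,P[...,1]-.173)<0.075)
for lo,hi in [(0.03,0.037),(0.038,0.046),(0.105,0.125)]:
    mm=near&(P[...,2]>lo)&(P[...,2]<hi)
    if mm.sum()<10: continue
    q=P[mm][:,:2].astype(np.float32)
    print(lo,len(q),cv2.minAreaRect(q*1000),np.median(P[mm][:,2]))
E
python3 m1.py
```

```text
2.7833 [-0.11542661  0.66204116 -0.34372203  1.43132163  0.23265532  1.08952713
 -0.53907334] [0.55214148 0.13133933 0.27590237] [[ 0.03903178  0.99923597 -0.00199833]
 [ 0.9992356  -0.03902725  0.00225743]
 [ 0.00217771 -0.00208491 -0.99999546]]
0.03 3573 ((568.3733520507812, 175.5968780517578), (119.93617248535156, 79.98580932617188), 86.91929626464844) 0.03596168844408087
0.038 1228 ((568.89013671875, 176.36273193359375), (112.70645904541016, 75.7905502319336), 88.03715515136719) 0.04015800295533993
0.105 3312 ((567.6834106445312, 177.75408935546875), (56.94222640991211, 39.55400848388672), 87.54178619384766) 0.11427408264400105
```

View pics/w1.png

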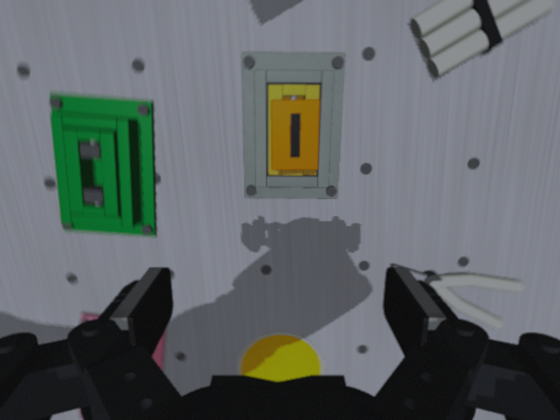

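drive_tool(targets=[7.8, 23.2, -20, 0, 0, -0.2, 1, 7.8, 23.2, -20, 0, 0, -0.1, 1, 0, 0, -35, 0, 0, 0, 1, 0, 0, -20, 0, 0, 0, 1, 0, 0, 0, 0, 0, 0, 1])

```text
t: 3.25
tcp_pos: [0.5665, 0.1713, 0.179]
ee_rot: [[0.054, 0.999, -0.005], [0.999, -0.054, -0.002], [-0.003, -0.005, -1.0]]
ft_force: [-0.4, 0.2, -0.1]
opening: 0.0853
```

```bash
sed -i s/w1/w2/g m1.py; python3 m1.py
```

```text
3.25 [-0.20044731  0.80740269 -0.30389342  1.4776607   0.2786171   0.90490935
 -0.64435049] [0.56646517 0.17128755 0.17900178] [[ 0.05420299  0.99851689 -0.00510407]
 [ 0.99852654 -0.05421543 -0.00233017]
 [-0.00260343 -0.00497024 -0.99998426]]
0.03 4901 ((568.521728515625, 175.52630615234375), (119.64871978759766, 80.18724060058594), 86.94590759277344) 0.03604448005220079
0.038 1314 ((569.039794921875, 176.65072631835938), (112.40705871582031, 75.98736572265625), 86.1278305053711) 0.04021845383717306
0.105 6087 ((567.4775390625, 177.7662811279297), (58.487518310546875, 40.09944152832031), 87.50718688964844) 0.11423487588069732
```

View pics/w2.png

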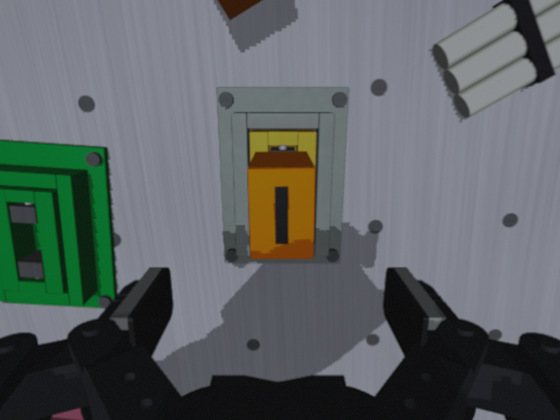

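drive_tool(targets=[1, 6.5, -18, 0, 0, 0.6, 1, 0, 0, -35, 0, 0, 0, 1, 0, 0, -35, 0, 0, 0, 1, 0, 0, -30, 0, 0, 0, 1, 0, 0, 0, 0, 0, 0, 1])

```text
t: 3.72
tcp_pos: [0.5677, 0.1778, 0.0616]
ee_rot: [[0.043, 0.999, -0.004], [0.999, -0.043, -0.002], [-0.002, -0.004, -1.0]]
ft_force: [-1.1, -0.0, -0.4]
opening: 0.0857
```

drive_tool(targets=[0, 0, 0, 0, 0, 0, 0, 0, 0, 0, 0, 0, 0, 0, 0, 0, 0, 0, 0, 0, 0, 0, 0, 0, 0, 0, 0, 0, 0, 0, 0, 0, 0, 0, 0])

```text
t: 4.13
tcp_pos: [0.5698, 0.1791, 0.0665]
ee_rot: [[0.043, 0.999, 0.003], [0.999, -0.043, 0.001], [0.001, 0.003, -1.0]]
ft_force: [-1.7, -1.0, 15.0]
opening: 0.0394
```

drive_tool(targets=[0, 0, 0, 0, 0, 0, 0, 0, 0, 0, 0, 0, 0, 0])

```text
t: 4.3
tcp_pos: [0.5698, 0.1791, 0.0665]
ee_rot: [[0.043, 0.999, 0.003], [0.999, -0.043, 0.001], [0.001, 0.003, -1.0]]
ft_force: [-2.8, -1.3, 16.7]
opening: 0.0393
```

Run:
```python
from h import *
s=arm.sense();print(s['opening'],s['ft_force'],s['tcp_pos'])
f=arm.grab_frame('side'); save(f,'s1.png')
cv2.imwrite('pics/s1z.png',cv2.resize(cv2.imread('pics/s1.png')[180:330,180:380],None,fx=4,fy=4))
```

```text
0.03925736246953326 [-2.7578271  -1.25207948 16.70261954] [0.56976572 0.17912437 0.06652008]
```

View pics/s1z.png

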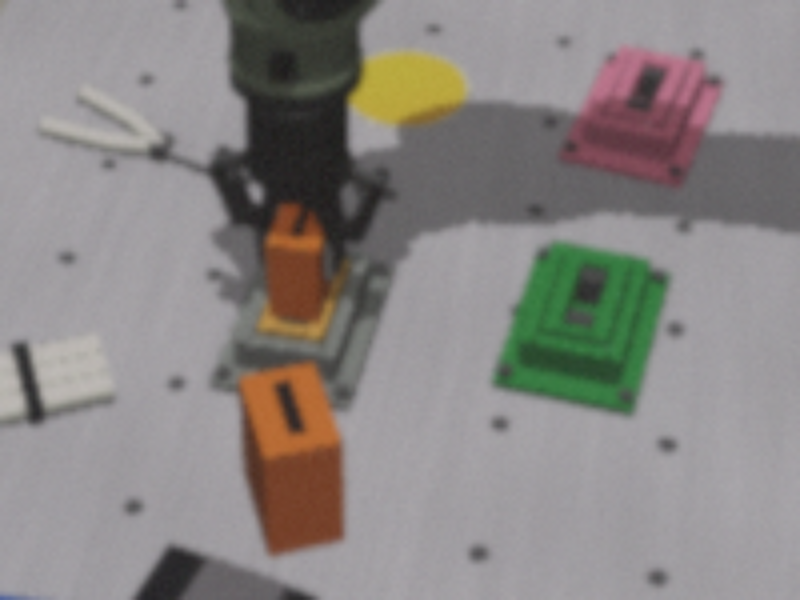

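drive_tool(targets=[0, 0, 5, 0, 0, 0, 0, 0, 0, 15, 0, 0, 0, 0, 0, 0, 25, 0, 0, 0, 0, 0, 0, 30, 0, 0, 0, 0, 0, 0, 30, 0, 0, 0, 0])

```text
t: 4.77
tcp_pos: [0.5686, 0.1789, 0.1716]
ee_rot: [[0.042, 0.999, 0.0], [0.999, -0.042, 0.0], [0.0, 0.0, -1.0]]
ft_force: [0.5, -0.3, -1.5]
opening: 0.0397
```

drive_tool(targets=[0, 0, 5, 0, 0, 0, 0, 0, 0, 0, 0, 0, 0, 0])

```text
t: 4.93
tcp_pos: [0.5697, 0.1792, 0.1771]
ee_rot: [[0.042, 0.999, 0.004], [0.999, -0.042, 0.001], [0.001, 0.004, -1.0]]
ft_force: [0.1, -1.5, -1.3]
opening: 0.0393
```

Run:
```python
from h import *
f=arm.grab_frame('side'); save(f,'s2.png')
cv2.imwrite('pics/s2z.png',cv2.resize(cv2.imread('pics/s2.png')[160:310,180:380],None,fx=4,fy=4))
s=arm.sense(); print(s['q'])
f=arm.grab_frame('wrist'); save(f,'w3.png')
```

```text
[-0.2103679   0.815992   -0.30644587  1.4717737   0.28542059  0.89637869
 -0.64710636]
```

View pics/s2z.png

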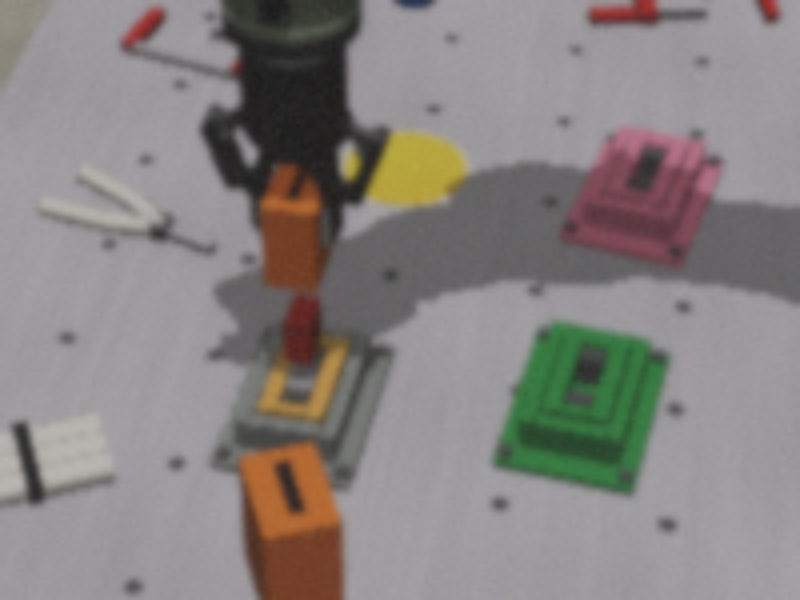

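View pics/w3.png

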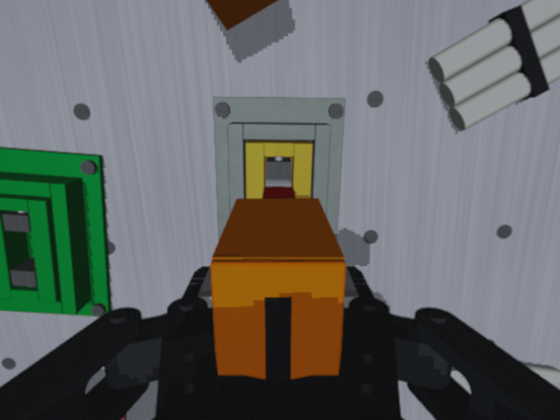

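drive_tool(targets=[-3, -30, 0, 0, 0, 0, 0, -3, -37, 0, 0, 0, 0, 0, -3, -37, 0, 0, 0, 0, 0, -3, -37, 0, 0, 0, 0, 0, -3, -37, 0, 0, 0, 0, 0])

```text
t: 5.45
tcp_pos: [0.5529, -0.0007, 0.1734]
ee_rot: [[0.042, 0.999, -0.002], [0.999, -0.042, -0.0], [-0.0, -0.002, -1.0]]
ft_force: [0.1, 0.5, -1.1]
opening: 0.0392
```

drive_tool(targets=[-3, -37, 0, 0, 0, 0, 0, -3, -37, 0, 0, 0, 0, 0, -3, -37, -20, 0, 0, 0, 0, -3, -37, -30, 0, 0, 0, 0, 0, 0, 0, 0, 0, 0, 0])

```text
t: 5.87
tcp_pos: [0.5387, -0.1489, 0.1235]
ee_rot: [[0.049, 0.999, -0.007], [0.999, -0.049, -0.002], [-0.002, -0.007, -1.0]]
ft_force: [-0.9, -2.4, -2.5]
opening: 0.0393
```

drive_tool(targets=[1.0, -3.5, -20, 0, 0, 0, 0, 0, 0, -30, 0, 0, 0, 0, 0, 0, -30, 0, 0, 0, 0, 0, 0, -8, 0, 0, 0, 0, 0, 0, 0, 0, 0, 0, 0])

```text
t: 6.28
tcp_pos: [0.5419, -0.1448, 0.0383]
ee_rot: [[0.042, 0.999, -0.004], [0.999, -0.042, 0.001], [0.001, -0.005, -1.0]]
ft_force: [-0.3, -0.4, -1.1]
opening: 0.0394
```

Run:
```python
from h import *
s=arm.sense(); print(s['q'],s['tcp_pos'])
f=arm.grab_frame('side'); save(f,'s3.png')
cv2.imwrite('pics/s3z.png',cv2.resize(cv2.imread('pics/s3.png')[130:250,220:380],None,fx=5,fy=5))
```

```text
[ 0.34177683  0.98093954 -0.26887176  1.69594403  0.45053459  0.53114438
 -0.2481071 ] [ 0.54186141 -0.14483836  0.03826622]
```

View pics/s3z.png

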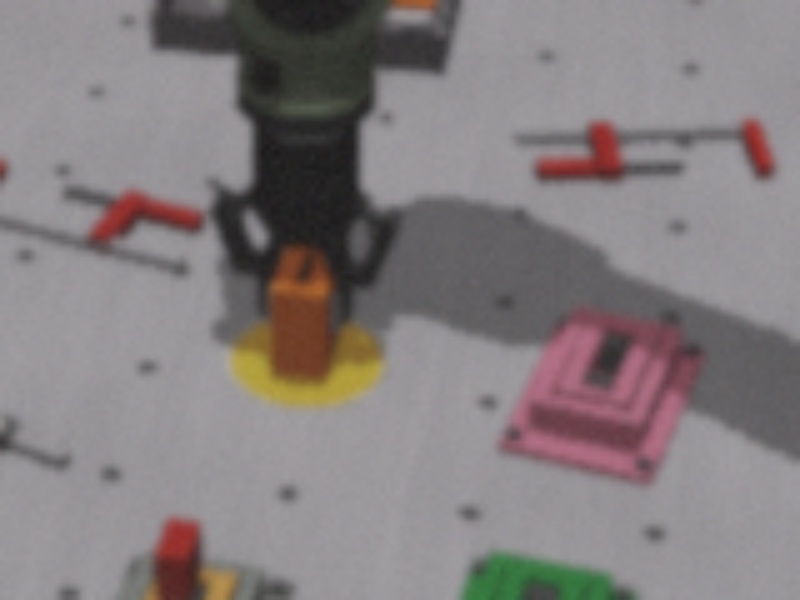

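drive_tool(targets=[-1.5, -7.5, -6, 0, 0, 0, 0, 0, 0, -3, 0, 0, 0, 0, 0, 0, 0, 0, 0, 0, 0])

```text
t: 6.58
tcp_pos: [0.5417, -0.1537, 0.0318]
ee_rot: [[0.043, 0.999, 0.0], [0.999, -0.043, -0.0], [-0.0, 0.0, -1.0]]
ft_force: [0.0, 0.5, -1.4]
opening: 0.0395
```

drive_tool(targets=[0, 0, -3, 0, 0, 0, 0, 0, 0, 0, 0, 0, 0, 0])

```text
t: 6.75
tcp_pos: [0.5418, -0.1528, 0.0285]
ee_rot: [[0.042, 0.999, 0.0], [0.999, -0.042, 0.0], [0.0, 0.0, -1.0]]
ft_force: [-0.5, -0.1, -1.6]
opening: 0.0395
```

drive_tool(targets=[-1, 0, -2, 0, 0, 0, 0, 0, 0, 0, 0, 0, 0, 0])

```text
t: 6.92
tcp_pos: [0.5409, -0.1528, 0.0267]
ee_rot: [[0.042, 0.999, 0.001], [0.999, -0.042, -0.0], [-0.0, 0.001, -1.0]]
ft_force: [0.4, -0.7, -1.2]
opening: 0.0397
```

drive_tool(targets=[0, 0, -1.5, 0, 0, 0, 0, 0, 0, 0, 0, 0, 0, 0])

```text
t: 7.08
tcp_pos: [0.5409, -0.1529, 0.0265]
ee_rot: [[0.042, 0.999, 0.001], [0.999, -0.042, -0.001], [-0.001, 0.001, -1.0]]
ft_force: [-9.6, 2.5, 34.1]
opening: 0.0394
```

drive_tool(targets=[0, 0, 1.4, 0, 0, 0, 0, 0, 0, 0, 0, 0, 0, 0])

```text
t: 7.25
tcp_pos: [0.5409, -0.1529, 0.0268]
ee_rot: [[0.042, 0.999, 0.0], [0.999, -0.042, -0.0], [-0.0, 0.0, -1.0]]
ft_force: [0.0, -0.2, -1.5]
opening: 0.0394
```

drive_tool(targets=[0, 0, 0, 0, 0, 0, 0.8, 0, 0, 0, 0, 0, 0, 0.8, 0, 0, 0, 0, 0, 0, 0.9])

```text
t: 7.5
tcp_pos: [0.5407, -0.1529, 0.0262]
ee_rot: [[0.042, 0.999, -0.0], [0.999, -0.042, 0.0], [0.0, -0.0, -1.0]]
ft_force: [0.5, -0.4, 0.1]
opening: 0.0738
```

drive_tool(targets=[0, 0, 20, 0, 0, 0, 1, 0, 0, 40, 0, 0, 0, 1, 0, 0, 40, 0, 0, 0, 1, 0, 0, 40, 0, 0, 0, 1, 0, 0, 40, 0, 0, 0, 1])

```text
t: 7.92
tcp_pos: [0.5403, -0.1527, 0.2083]
ee_rot: [[0.042, 0.999, -0.0], [0.999, -0.042, 0.0], [0.0, -0.0, -1.0]]
ft_force: [0.9, 0.3, 0.2]
opening: 0.0854
```

drive_tool(targets=[0, 30, 20, 0, 0, 6, 1, 0, 35, 20, 0, 0, 6, 1, 0, 35, 10, 0, 0, 6, 1, 0, 35, 0, 0, 0, 6, 1, 0, 35, 0, 0, 0, 6, 1])

```text
t: 8.33
tcp_pos: [0.5406, 0.0186, 0.257]
ee_rot: [[-0.467, 0.884, 0.001], [0.884, 0.467, -0.0], [-0.001, 0.001, -1.0]]
ft_force: [0.2, -0.7, -0.4]
opening: 0.0851
```

drive_tool(targets=[0, 35, 0, 0, 0, 6, 1, 0, 35, 0, 0, 0, 6, 1, 0, 35, 0, 0, 0, 6, 1, 0, 35, 0, 0, 0, 6, 1, 0, 20, 0, 0, 0, 6, 1])

```text
t: 8.75
tcp_pos: [0.5399, 0.181, 0.2564]
ee_rot: [[-0.848, 0.529, -0.0], [0.529, 0.848, 0.001], [0.001, 0.001, -1.0]]
ft_force: [0.3, 1.1, -0.4]
opening: 0.0854
```

drive_tool(targets=[0, 0, 0, 0, 0, 6, 1, 0, 0, 0, 0, 0, 6, 1, 0, 0, 0, 0, 0, 6, 1, 0, 0, 0, 0, 0, 6, 1, 0, 0, 0, 0, 0, 0, 1])

```text
t: 9.17
tcp_pos: [0.5407, 0.177, 0.2561]
ee_rot: [[-0.99, 0.141, -0.001], [0.141, 0.99, -0.0], [0.001, -0.0, -1.0]]
ft_force: [-0.1, -0.8, -0.8]
opening: 0.0855
```

```bash
cat > m2.py <<'E'
from h import *
import sys
tag=sys.argv[1]
s=arm.sense(); f=arm.grab_frame('wrist'); save(f,tag+'.png')
print(s['t'],s['q'].round(3),s['tcp_pos'].round(4),s['ee_rot'].round(3))
v,u=np.mgrid[0:420,0:560]
P=pts(f,np.c_[u.ravel(),v.ravel()],s).reshape(420,560,3); ok=f['depth']>0
hsv=cv2.cvtColor(f['image'],cv2.COLOR_RGB2HSV)
near=ok&(np.hypot(P[...,0]-.568,P[...,1]-.176)<0.075)
for lo,hi in [(0.033,0.038),(0.0385,0.044),(0.102,0.112)]:
    mm=near&(P[...,2]>lo)&(P[...,2]<hi)
    if mm.sum()<10: continue
    q=P[mm][:,:2].astype(np.float32)
    print(lo,len(q),cv2.minAreaRect(q*1000),np.median(P[mm][:,2]))
f=arm.grab_frame('top'); save(f,tag+'t.png')
for d in arm.cut_out(f,'cover')[:2]:
    c=cloud(f,d['region']);c=c[c[:,2]>.06]
    if len(c):print('cover',d['p'],cv2.minAreaRect((c[:,:2]*1000).astype(np.float32)),np.median(c[:,2]))
E
python3 m2.py w4
```

```text
9.1667 [ 0.004  0.759 -0.789  1.455  0.561  1.163  0.557] [0.5407 0.177  0.2561] [[-0.99   0.141 -0.001]
 [ 0.141  0.99  -0.   ]
 [ 0.001 -0.    -1.   ]]
0.033 3710 ((568.3729248046875, 175.73635864257812), (120.1159439086914, 80.25827026367188), 86.86026000976562) 0.03609722900205911
0.0385 2629 ((565.6342163085938, 176.03076171875), (64.23434448242188, 110.5629653930664), 2.180382251739502) 0.0400394651687222
0.102 990 ((568.274169921875, 175.72874450683594), (35.88587188720703, 22.4598388671875), 86.6941146850586) 0.10493157740243403
cover 0.8 ((540.2858276367188, 353.2810974121094), (55.27650833129883, 79.53829193115234), 25.1141414642334) 0.10052161507637249
cover 0.77 ((479.63055419921875, -133.1829833984375), (63.85205841064453, 178.38333129882812), 69.96195220947266) 0.0736761248064064
```

View pics/w4.png

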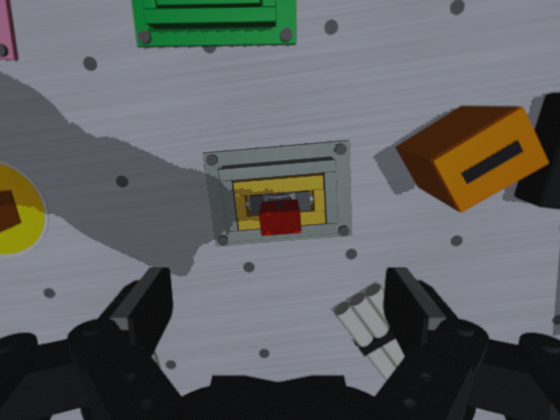

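View pics/w4t.png

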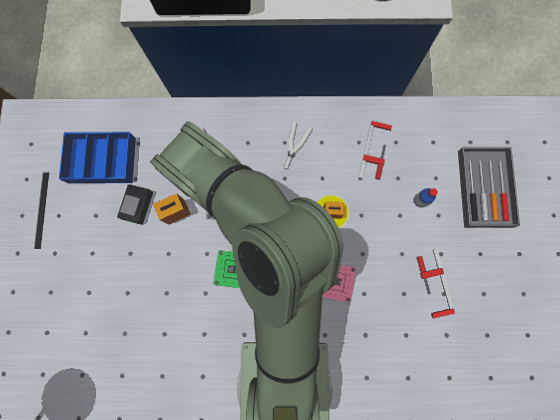

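drive_tool(targets=[14, -0.5, -30, 0, 0, 2.5, 1, 13.5, -0.5, -35, 0, 0, 2.4, 1, 0, 0, -20, 0, 0, 0, 1, 0, 0, 0, 0, 0, 0, 1])

```text
t: 9.65
tcp_pos: [0.5672, 0.1752, 0.1675]
ee_rot: [[-0.998, 0.064, -0.005], [0.064, 0.998, -0.002], [0.005, -0.003, -1.0]]
ft_force: [-0.1, -0.3, -1.0]
opening: 0.0856
```

```bash
python3 m2.py w5
```

```text
9.65 [-0.009  0.901 -0.751  1.476  0.669  1.038  0.588] [0.5672 0.1752 0.1675] [[-0.998  0.064 -0.005]
 [ 0.064  0.998 -0.002]
 [ 0.005 -0.003 -1.   ]]
0.033 6322 ((568.4984130859375, 175.55921936035156), (120.03340911865234, 80.16609954833984), 86.96566772460938) 0.03610575036246244
0.0385 4612 ((561.6731567382812, 174.13450622558594), (95.57449340820312, 65.38096618652344), 87.0140609741211) 0.040025775081487636
0.102 1992 ((568.44384765625, 175.51914978027344), (35.991859436035156, 22.874921798706055), 86.33663940429688) 0.10490708391216644
cover 0.68 ((538.06591796875, -164.74563598632812), (40.02194595336914, 31.154563903808594), 0.6327308416366577) 0.07377349896728883
cover 0.58 ((541.255126953125, 353.1278076171875), (56.73332595825195, 78.87258911132812), 24.70778465270996) 0.10081965709891316
```

View pics/w5.png

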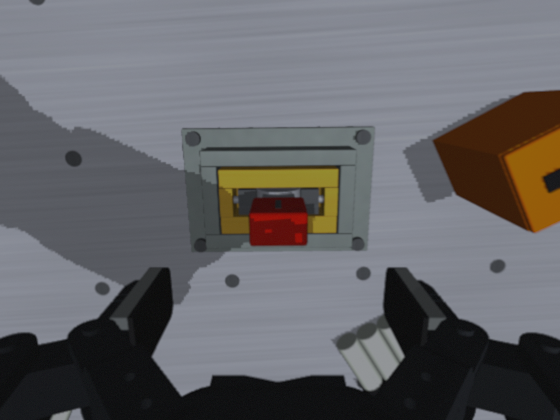

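drive_tool(targets=[1.0, 0.4, -30, 0, 0, 0.5, 1, 0, 0, -35, 0, 0, 0, 1, 0, 0, -30, 0, 0, 0, 1, 0, 0, -6, 0, 0, 0, 1, 0, 0, 0, 0, 0, 0, 1])

```text
t: 10.22
tcp_pos: [0.5692, 0.1766, 0.0708]
ee_rot: [[-0.999, 0.053, -0.0], [0.053, 0.999, -0.0], [0.0, -0.0, -1.0]]
ft_force: [0.4, 0.4, 0.9]
opening: 0.0855
```

drive_tool(targets=[0, 0, 0, 0, 0, 0, 0.6, 0, 0, 0, 0, 0, 0, 0.45])

```text
t: 10.38
tcp_pos: [0.5702, 0.177, 0.0728]
ee_rot: [[-0.999, 0.053, 0.003], [0.053, 0.999, 0.001], [-0.003, 0.001, -1.0]]
ft_force: [-0.2, 0.7, 0.1]
opening: 0.0637
```

drive_tool(targets=[-1.7, -1.4, -6, 0, 0, 0, 0.48, 0, 0, 0, 0, 0, 0, 0.48, 0, 0, 0, 0, 0, 0, 0.48, 0, 0, 0, 0, 0, 0, 0.48])

```text
t: 10.72
tcp_pos: [0.5676, 0.1751, 0.0647]
ee_rot: [[-0.999, 0.053, 0.0], [0.053, 0.999, -0.0], [-0.0, 0.0, -1.0]]
ft_force: [-0.0, -1.3, -0.0]
opening: 0.0409
```

drive_tool(targets=[0.7, 0.4, 0.5, 0, 0, 0, 0.46, 0, 0, 0, 0, 0, 0, 0, 0, 0, 0, 0, 0, 0, 0, 0, 0, 0, 0, 0, 0, 0])

```text
t: 11.05
tcp_pos: [0.5685, 0.1758, 0.0653]
ee_rot: [[-0.999, 0.053, 0.001], [0.053, 0.999, 0.0], [-0.001, 0.0, -1.0]]
ft_force: [-0.7, -0.6, 6.4]
opening: 0.0353
```

```bash
cat > st.py <<'E'
from station import arm
import numpy as np
s=arm.sense(); R=s['ee_rot']; c=R.T
print(round(s['t'],2),'tcp',(s['tcp_pos']*1000).round(2),'F',s['ft_force'].round(1),'M',s['wrist_torque'].round(2),'op',round(s['opening']*1000,2))
z=-R[:,2]; u=np.array([.9985,-.055,0]); v=np.array([.055,.9985,0])
print('tilt about hx deg',np.degrees(np.arcsin(-z@v)).round(2),'about hy',np.degrees(np.arcsin(z@u)).round(2),'grasp',((s['tcp_pos']+z*.0187)*1000).round(2),'disc if seated',((s['tcp_pos']-z*.0363)*1000).round(2))
E
python3 st.py
```

```text
11.05 tcp [568.47 175.78  65.28] F [-0.7 -0.6  6.4] M [ 0.12  0.15 -0.03] op 35.3
tilt about hx deg 0.03 about hy -0.03 grasp [568.45 175.78  83.98] disc if seated [568.49 175.8   28.98]
```

```bash
cat > plan.py <<'E'
import numpy as np,sys
# args: h r0 rate(mm/rad) angles...
h=float(sys.argv[1]); rate=float(sys.argv[2]); a=[float(x) for x in sys.argv[3:]]
u=np.array([.9985,-.055,0]); w=np.cross(u,[0,0,1])
def p(t): t=np.radians(t); return h*(np.sin(t)*w+np.array([0,0,np.cos(t)]))
for i in range(1,len(a)):
    d=p(a[i])-p(a[i-1])+[0,0,rate*abs(np.radians(a[i]-a[i-1]))]
    print(d.round(1),((a[i]-a[i-1])*u).round(2))
E
python3 plan.py 35.3 3.5 0 3.5 7 10.5 10.5; echo; python3 plan.py 35.3 3.5 10.5 7 3.5 0 -3.5 -7 -10.5 -10.5
```

```text
[-0.1 -2.2  0.1] [ 3.49 -0.19  0.  ]
[-0.1 -2.1  0. ] [ 3.49 -0.19  0.  ]
[-0.1 -2.1 -0.1] [ 3.49 -0.19  0.  ]
[0. 0. 0.] [ 0. -0.  0.]

[0.1 2.1 0.5] [-3.49  0.19 -0.  ]
[0.1 2.1 0.4] [-3.49  0.19 -0.  ]
[0.1 2.2 0.3] [-3.49  0.19 -0.  ]
[0.1 2.2 0.1] [-3.49  0.19 -0.  ]
[0.1 2.1 0. ] [-3.49  0.19 -0.  ]
[ 0.1  2.1 -0.1] [-3.49  0.19 -0.  ]
[0. 0. 0.] [ 0. -0.  0.]
```

drive_tool(targets=[-0.1, -2.2, 0.1, 3.5, -0.2, 0, 0, -0.1, -2.1, 0, 3.5, -0.2, 0, 0, -0.1, -2.1, -0.1, 3.5, -0.2, 0, 0, 0, 0, 0, 0, 0, 0, 0])

```text
t: 11.38
tcp_pos: [0.5681, 0.1677, 0.0647]
ee_rot: [[-0.998, 0.055, 0.011], [0.056, 0.981, 0.187], [-0.0, 0.187, -0.982]]
ft_force: [0.3, -3.1, -0.7]
opening: 0.0353
```

```bash
python3 st.py
```

```text
11.38 tcp [568.11 167.68  64.73] F [ 0.3 -3.1 -0.7] M [-0.49  0.19  0.02] op 35.28
tilt about hx deg 10.77 about hy -0.02 grasp [567.91 164.19  83.1 ] disc if seated [568.49 174.45  29.07]
```

drive_tool(targets=[0.1, 2.2, 0.6, -3.5, 0.2, 0, 0, 0.1, 2.1, 0.5, -3.5, 0.2, 0, 0, 0.1, 2.2, 0.4, -3.5, 0.2, 0, 0, 0.1, 2.2, 0.2, -3.5, 0.2, 0, 0, 0.1, 2.1, 0.1, -3.5, 0.2, 0, 0])

```text
t: 11.8
tcp_pos: [0.5687, 0.1801, 0.0671]
ee_rot: [[-0.999, 0.053, -0.006], [0.053, 0.991, -0.125], [-0.001, -0.125, -0.992]]
ft_force: [1.3, -1.6, -3.0]
opening: 0.0354
```

drive_tool(targets=[0.1, 2.1, 0, -3.5, 0.2, 0, 0, 0, 0, 0, 0, 0, 0, 0])

```text
t: 11.97
tcp_pos: [0.5686, 0.1826, 0.067]
ee_rot: [[-0.999, 0.049, -0.009], [0.05, 0.981, -0.189], [-0.0, -0.19, -0.982]]
ft_force: [0.4, -3.7, 9.3]
opening: 0.035
```

```bash
python3 st.py
```

```text
11.97 tcp [568.62 182.6   67.01] F [ 0.4 -3.7  9.3] M [-1.18 -0.27 -0.19] op 34.96
tilt about hx deg -10.93 about hy -0.07 grasp [568.79 186.14  85.37] disc if seated [568.29 175.73  31.37]
```

drive_tool(targets=[-0.1, -2.1, 0.7, 3.5, -0.2, 0, 0, -0.1, -2.1, 0.5, 3.5, -0.2, 0, 0, -0.1, -2.2, 0.4, 3.5, -0.2, 0, 0, -0.1, -2.2, 0.2, 3.5, -0.2, 0, 0, -0.1, -2.1, 0.1, 3.5, -0.2, 0, 0])

```text
t: 12.38
tcp_pos: [0.5679, 0.1708, 0.0687]
ee_rot: [[-0.999, 0.052, 0.007], [0.053, 0.991, 0.123], [-0.001, 0.124, -0.992]]
ft_force: [-0.7, -0.8, -2.5]
opening: 0.0354
```

drive_tool(targets=[-0.1, -2.1, 0, 3.5, -0.2, 0, 0, 0, 0, 0, 0, 0, 0, 0])

```text
t: 12.55
tcp_pos: [0.5681, 0.1676, 0.0683]
ee_rot: [[-0.998, 0.055, 0.01], [0.056, 0.981, 0.186], [0.0, 0.187, -0.982]]
ft_force: [0.1, 2.4, -8.5]
opening: 0.0353
```

```bash
python3 st.py
python3 - <<'E'
from h import *
f=arm.grab_frame('side'); save(f,'s6.png')
cv2.imwrite('pics/s6z.png',cv2.resize(cv2.imread('pics/s6.png')[190:290,210:320],None,fx=6,fy=6,interpolation=cv2.INTER_CUBIC))
s=arm.sense();f=arm.grab_frame('wrist'); save(f,'w6.png')
E
```

```text
12.55 tcp [568.05 167.6   68.31] F [ 0.1  2.4 -8.5] M [ 0.39 -0.07 -0.02] op 35.29
tilt about hx deg 10.76 about hy -0.01 grasp [567.86 164.11  86.68] disc if seated [568.43 174.37  32.64]
```

View pics/w6.png

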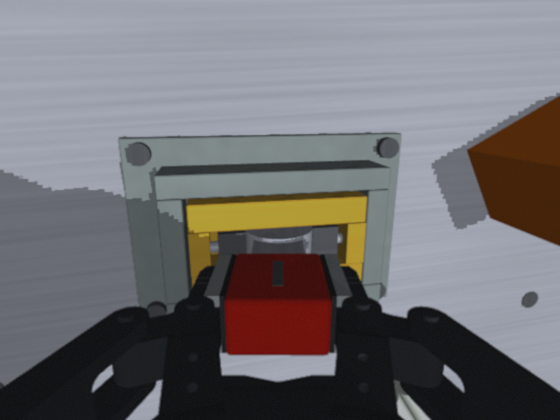

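View pics/s6z.png

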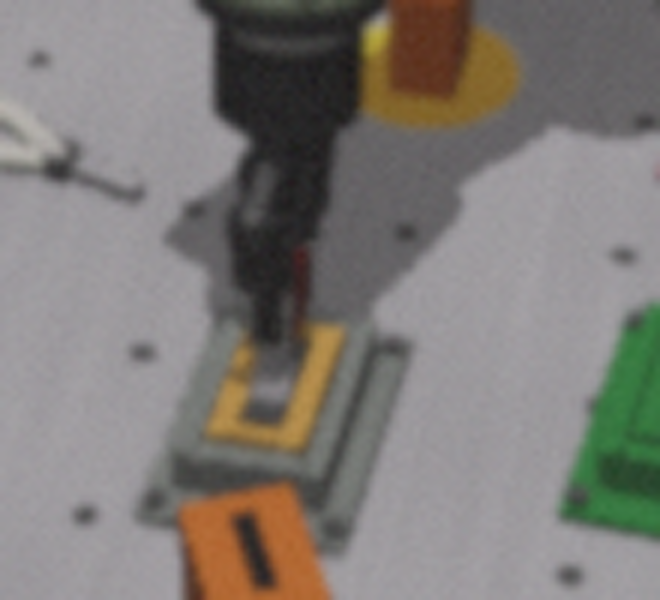

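```bash
cat >> st.py <<'E'
from h import *
f=arm.grab_frame('wrist')
hsv=cv2.cvtColor(f['image'],cv2.COLOR_RGB2HSV)
v,u=np.nonzero((f['depth']>0)); P=pts(f,np.c_[u,v],s); H=hsv[v,u]
near=(abs(P[:,0]-.568)<.05)&(abs(P[:,1]-.1757)<.06)
y=near&(H[:,0]>20)&(H[:,0]<32)&(H[:,1]>150)&(P[:,2]>.03)&(P[:,2]<.06)&(H[:,2]>120)
print('insert z',np.percentile(P[y,2],[20,50,80]).round(4),y.sum())
g=near&(H[:,1]<60)&(P[:,2]>.03)&(P[:,2]<.045); print('grey',np.median(P[g,2]).round(4))
E
python3 st.py
```

```text
12.65 tcp [568.05 168.66  68.29] F [ 1.4  0.5 -6.7] M [ 0.06 -0.32 -0.13] op 35.29
tilt about hx deg 10.52 about hy -0.01 grasp [567.86 165.26  86.68] disc if seated [568.42 175.28  32.6 ]
insert z [0.0397 0.0402 0.0407] 6311
grey 0.0363
```

drive_tool(targets=[0.1, 2.2, 0.5, -3.5, 0.2, 0, 0, 0.1, 2.1, 0.4, -3.5, 0.2, 0, 0, 0.1, 2.2, 0.3, -3.5, 0.2, 0, 0, 0.1, 2.2, 0.2, -3.5, 0.2, 0, 0, 0.1, 2.1, 0, -3.5, 0.2, 0, 0])

```text
t: 13.12
tcp_pos: [0.5686, 0.1804, 0.0707]
ee_rot: [[-0.999, 0.052, -0.006], [0.052, 0.991, -0.126], [-0.001, -0.126, -0.992]]
ft_force: [0.1, -3.0, -1.6]
opening: 0.0355
```

drive_tool(targets=[0.1, 2.1, -0.1, -3.5, 0.2, 0, 0, 0, 0, 0, 0, 0, 0, 0])

```text
t: 13.28
tcp_pos: [0.5685, 0.1827, 0.0704]
ee_rot: [[-0.999, 0.049, -0.009], [0.05, 0.98, -0.191], [-0.001, -0.191, -0.982]]
ft_force: [-1.6, -5.1, 11.0]
opening: 0.0354
```

```bash
python3 st.py
```

```text
13.28 tcp [568.49 182.69  70.44] F [-1.6 -5.1 11. ] M [-1.81  0.01 -0.23] op 35.37
tilt about hx deg -11.01 about hy -0.09 grasp [568.65 186.26  88.8 ] disc if seated [568.16 175.76  34.81]
insert z [0.0396 0.0401 0.0406] 5882
grey 0.0362
```

drive_tool(targets=[-0.1, -2.1, 0.7, 3.5, -0.2, 0, 0, -0.1, -2.1, 0.5, 3.5, -0.2, 0, 0, -0.1, -2.2, 0.4, 3.5, -0.2, 0, 0, -0.1, -2.2, 0.2, 3.5, -0.2, 0, 0, -0.1, -2.1, 0, 3.5, -0.2, 0, 0])

```text
t: 13.75
tcp_pos: [0.5678, 0.1712, 0.0719]
ee_rot: [[-0.999, 0.051, 0.007], [0.052, 0.991, 0.122], [-0.001, 0.123, -0.992]]
ft_force: [-1.3, -1.0, -2.3]
opening: 0.0352
```

drive_tool(targets=[-0.1, -2.1, 0, 3.4, -0.2, 0, 0, 0, 0, 0, 0, 0, 0, 0])

```text
t: 13.92
tcp_pos: [0.568, 0.1679, 0.0716]
ee_rot: [[-0.998, 0.054, 0.01], [0.055, 0.981, 0.183], [-0.0, 0.184, -0.983]]
ft_force: [-1.1, 2.0, -6.4]
opening: 0.0354
```

```bash
python3 st.py
```

```text
13.92 tcp [567.99 167.89  71.61] F [-1.1  2.  -6.4] M [0.22 0.25 0.07] op 35.37
tilt about hx deg 10.58 about hy -0.02 grasp [567.8  164.46  89.99] disc if seated [568.37 174.55  35.93]
insert z [0.0397 0.0402 0.0407] 6189
grey 0.0363
```

drive_tool(targets=[0.1, 2.1, 0.5, -3.5, 0.2, 0, 0, 0.1, 2.1, 0.4, -3.5, 0.2, 0, 0, 0.1, 2.1, 0.3, -3.5, 0.2, 0, 0, 0.1, 2.1, 0.2, -3.4, 0.2, 0, 0, 0.1, 2.1, 0, -3.4, 0.2, 0, 0])

```text
t: 14.38
tcp_pos: [0.5687, 0.1802, 0.074]
ee_rot: [[-0.999, 0.052, -0.005], [0.052, 0.991, -0.125], [-0.001, -0.125, -0.992]]
ft_force: [0.3, -3.9, -0.2]
opening: 0.0353
```

drive_tool(targets=[0.1, 2.0, -0.1, -3.2, 0.2, 0, 0, 0, 0, 0, 0, 0, 0, 0])

```text
t: 14.55
tcp_pos: [0.5686, 0.1824, 0.074]
ee_rot: [[-0.999, 0.049, -0.008], [0.05, 0.982, -0.184], [-0.001, -0.185, -0.983]]
ft_force: [-1.3, -7.9, 15.9]
opening: 0.0352
```

```bash
python3 st.py
```

```text
14.55 tcp [568.64 182.35  73.96] F [-1.3 -7.9 15.9] M [-2.51  0.2  -0.2 ] op 35.2
tilt about hx deg -10.64 about hy -0.1 grasp [568.8  185.8   92.34] disc if seated [568.34 175.66  38.29]
insert z [0.0396 0.0401 0.0406] 5812
grey 0.0363
```

Run:
```python
from h import *
f=arm.grab_frame('wrist'); save(f,'w7.png')
f=arm.grab_frame('side'); save(f,'s7.png')
cv2.imwrite('pics/s7z.png',cv2.resize(cv2.imread('pics/s7.png')[190:290,210:320],None,fx=6,fy=6,interpolation=cv2.INTER_CUBIC))
```

```text
(no output)
```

View pics/w7.png

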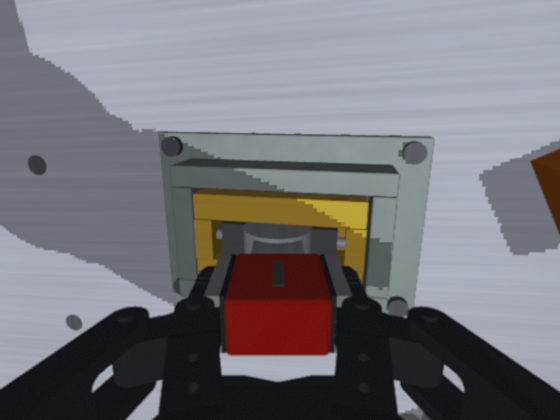

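View pics/s7z.png

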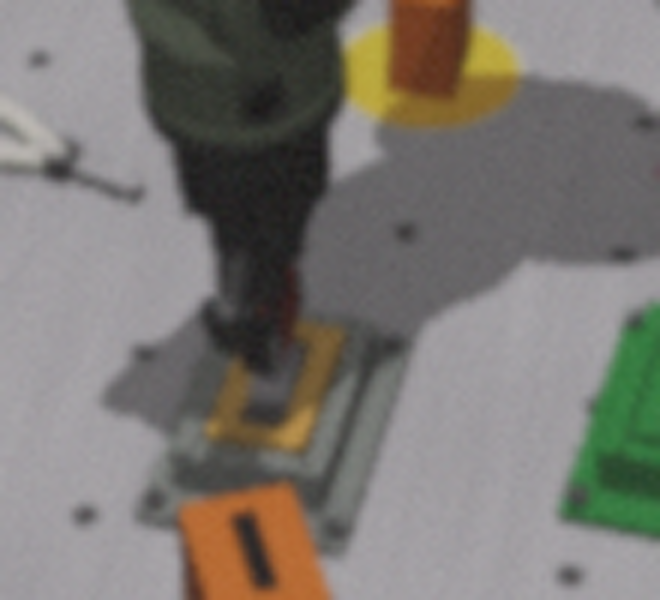

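drive_tool(targets=[-0.1, -2.1, 0.7, 3.4, -0.2, 0, 0, -0.1, -2.1, 0.5, 3.5, -0.2, 0, 0, -0.1, -2.2, 0.4, 3.5, -0.2, 0, 0, -0.1, -2.2, 0.2, 3.5, -0.2, 0, 0, -0.1, -2.1, 0, 3.5, -0.2, 0, 0])

```text
t: 15.12
tcp_pos: [0.5681, 0.1709, 0.0755]
ee_rot: [[-0.999, 0.051, 0.008], [0.052, 0.991, 0.127], [-0.002, 0.127, -0.992]]
ft_force: [0.2, -2.4, 0.9]
opening: 0.0355
```

drive_tool(targets=[-0.1, -2.1, 0, 3.2, -0.2, 0, 0, 0, 0, 0, 0, 0, 0, 0])

```text
t: 15.28
tcp_pos: [0.5684, 0.1683, 0.0754]
ee_rot: [[-0.999, 0.053, 0.012], [0.055, 0.981, 0.185], [-0.001, 0.186, -0.983]]
ft_force: [-2.3, 0.2, 4.0]
opening: 0.0353
```

```bash
python3 st.py
```

```text
15.28 tcp [568.35 168.27  75.36] F [-2.3  0.2  4. ] M [0.47 0.42 0.03] op 35.3
tilt about hx deg 10.7 about hy -0.08 grasp [568.14 164.81  93.73] disc if seated [568.77 175.    39.69]
insert z [0.0396 0.0402 0.0407] 6079
grey 0.0363
```

drive_tool(targets=[0.1, 2.1, 0.5, -3.5, 0.2, 0, 0, 0.1, 2.1, 0.4, -3.5, 0.2, 0, 0, 0.1, 2.1, 0.3, -3.5, 0.2, 0, 0, 0.1, 2.1, 0.2, -3.4, 0.2, 0, 0, 0.1, 2.1, 0, -3.4, 0.2, 0, 0])

```text
t: 15.75
tcp_pos: [0.5693, 0.1796, 0.0778]
ee_rot: [[-0.999, 0.052, -0.004], [0.052, 0.991, -0.124], [-0.003, -0.124, -0.992]]
ft_force: [-0.0, -7.0, 15.9]
opening: 0.0352
```

```bash
python3 st.py
```

```text
15.75 tcp [569.28 179.65  77.82] F [-0.  -7.  15.9] M [-1.56 -0.    0.03] op 35.18
tilt about hx deg -7.12 about hy -0.16 grasp [569.35 181.97  96.38] disc if seated [569.13 175.15  41.8 ]
insert z [0.0396 0.0401 0.0406] 5867
grey 0.0362
```

drive_tool(targets=[-0.3, -2.0, 0.8, 3.6, -0.1, 0, 0, -0.2, -2.0, 0.7, 3.5, 0, 0, 0, 0, 0, 0, 0, 0, 0, 0])

```text
t: 16.05
tcp_pos: [0.569, 0.1749, 0.0787]
ee_rot: [[-0.999, 0.054, -0.003], [0.054, 0.999, 0.008], [0.003, 0.008, -1.0]]
ft_force: [2.1, -3.5, 7.5]
opening: 0.0354
```

```bash
python3 st.py
```

```text
16.05 tcp [568.98 174.87  78.67] F [ 2.1 -3.5  7.5] M [-0.87 -0.64 -0.26] op 35.39
tilt about hx deg 0.46 about hy 0.18 grasp [569.03 174.72  97.37] disc if seated [568.88 175.17  42.38]
insert z [0.0396 0.0402 0.0407] 6010
grey 0.0363
```

drive_tool(targets=[0, 0.4, 1, -0.4, 0, 0, 0, 0, 0, 1, 0, 0, 0, 0, 0, 0, 1, 0, 0, 0, 0, 0, 0, 0, 0, 0, 0, 0])

```text
t: 16.43
tcp_pos: [0.568, 0.1757, 0.0808]
ee_rot: [[-0.999, 0.051, -0.005], [0.052, 0.999, -0.005], [0.004, -0.005, -1.0]]
ft_force: [1.0, -5.2, -0.4]
opening: 0.0352
```

```bash
python3 st.py
```

```text
16.43 tcp [568.05 175.66  80.83] F [ 1.  -5.2 -0.4] M [-1.4  -0.37  0.01] op 35.17
tilt about hx deg -0.31 about hy 0.26 grasp [568.13 175.76  99.53] disc if seated [567.87 175.48  44.53]
insert z [0.0396 0.0402 0.0407] 5766
grey 0.0362
```

drive_tool(targets=[0.3, 0, 3, 0, 0, 0, 0, 0, 0, 4, 0, 0, 0, 0, 0, 0, 5, 0, 0, 0, 0, 0, 0, 5, 0, 0, 0, 0, 0, 0, 0, 0, 0, 0, 0])

```text
t: 16.9
tcp_pos: [0.5686, 0.1764, 0.0989]
ee_rot: [[-0.999, 0.052, -0.004], [0.052, 0.999, -0.001], [0.004, -0.002, -1.0]]
ft_force: [0.2, -1.1, -2.5]
opening: 0.0356
```

```bash
python3 st.py
```

```text
16.9 tcp [568.56 176.41  98.92] F [ 0.2 -1.1 -2.5] M [ 0.09 -0.04  0.02] op 35.56
tilt about hx deg -0.09 about hy 0.22 grasp [568.63 176.43 117.62] disc if seated [568.42 176.36  62.62]
insert z [0.0396 0.0402 0.0407] 5570
grey 0.0363
```

drive_tool(targets=[0, -0.3, 5, 0, 0, 0, 0, 0, -0.3, 5, 0, 0, 0, 0, 0, 0, 4, 0, 0, 0, 0, 0, 0, 0, 0, 0, 0, 0, 0, 0, 0, 0, 0, 0, 0])

```text
t: 17.37
tcp_pos: [0.5683, 0.1752, 0.1119]
ee_rot: [[-0.999, 0.052, -0.005], [0.052, 0.999, -0.002], [0.005, -0.002, -1.0]]
ft_force: [-0.4, 0.2, -3.1]
opening: 0.0351
```

```bash
python3 st.py
python3 - <<'E'
from h import *
f=arm.grab_frame('wrist'); save(f,'w8.png')
f=arm.grab_frame('side'); save(f,'s8.png')
m=arm.cut_out(f,'key')
for d in m[:2]:
    c=cloud(f,d['region']); print(d['p'],d['extent'],np.percentile(c[:,2],[1,5,50,95]).round(4),np.median(c,0))
cv2.imwrite('pics/s8z.png',cv2.resize(cv2.imread('pics/s8.png')[170:290,210:340],None,fx=5,fy=5,interpolation=cv2.INTER_CUBIC))
f=arm.grab_frame('top'); save(f,'t8.png')
v,u=np.mgrid[0:420,0:560]; P=pts(f,np.c_[u.ravel(),v.ravel()]).reshape(420,560,3)
w=(abs(P[...,0]-.54)<.06)&(abs(P[...,1]+.153)<.06)&(P[...,2]>.068)&(P[...,2]<.08)
print('cover on spot',cv2.minAreaRect((P[w][:,:2]*1000).astype(np.float32)),np.median(P[w][:,2]),np.ptp(P[w][:,2]))
E
```

```text
17.37 tcp [568.35 175.25 111.89] F [-0.4  0.2 -3.1] M [-0.   -0.02  0.01] op 35.1
tilt about hx deg -0.12 about hy 0.27 grasp [568.44 175.28 130.59] disc if seated [568.17 175.18  75.59]
insert z [0.0396 0.0402 0.0407] 5310
grey 0.0362
0.54 [250.4, 224.4, 8.9, 25.8] [0.0649 0.0671 0.0856 0.1429] [0.56461679 0.18649215 0.0856104 ]
cover on spot ((540.1885986328125, -158.22402954101562), (50.10459518432617, 40.487586975097656), 88.22705078125) 0.07400464257534832 0.011752763704311706
```

View pics/s8z.png

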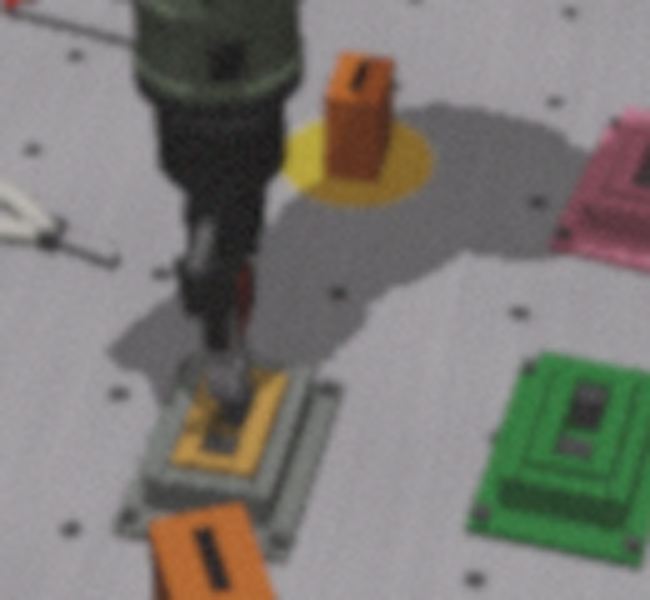

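View pics/t8.png

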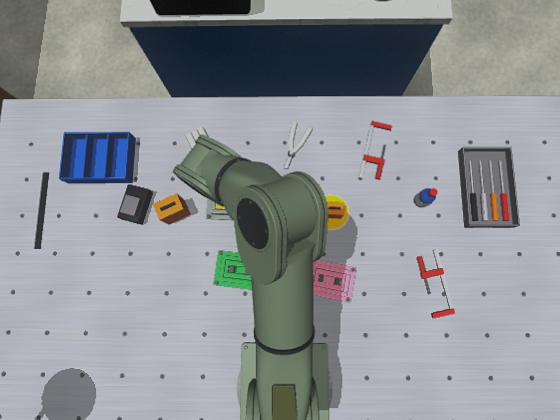

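View pics/w8.png

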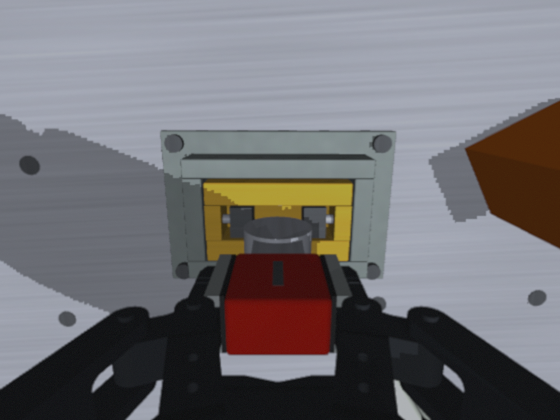

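drive_tool(targets=[0, 0.4, 1.3, 0, 0, 0, 0, 0, 0, 0, 0, 0, 0, 0, 0, 0, 0, 0, 0, 0, 0, 0, 0, 0, 0, 0, 0, 0])

```text
t: 17.95
tcp_pos: [0.5683, 0.1757, 0.113]
ee_rot: [[-0.999, 0.052, -0.005], [0.052, 0.999, -0.002], [0.005, -0.002, -1.0]]
ft_force: [0.7, 0.2, -2.6]
opening: 0.0355
```

```bash
python3 st.py && python3 -c "
from station import arm
print(arm.close_job())"
```

```text
17.95 tcp [568.25 175.7  112.96] F [ 0.7  0.2 -2.6] M [0.01 0.   0.02] op 35.46
tilt about hx deg -0.12 about hy 0.29 grasp [568.35 175.74 131.66] disc if seated [568.06 175.64  76.66]
insert z [0.0396 0.0402 0.0407] 5250
grey 0.0363
the job is handed in; nothing more can be done
None
```

The job is done and handed in at about 18 s of the 70 s allowed. The cover is on the yellow spot and the arm is holding the key upright above the slot.

- **Cover:** I lifted it straight up over 100 mm and set it upright on the spot. Its centre measures within about 2 mm of the spot's, though the arm partly hid it in the top view, so I worked that out from its far edge. The other cover detections over the spot came back partial or off-centre for the same reason.
- **Key:** I gripped the head and rocked it about ±10.7° (0.19 rad) through eight swings, easing it up with each one until it was free, then lifted it.
- **Final pose:** The key is within 0.3° of upright, with its foot about 20 mm above the slot mouth. I got that height from the tool pose rather than measuring the foot directly.
- **Brass insert:** It stayed down throughout, measuring 40.2 mm above the bench at every check from the second swing on.
- **Forces:** The readings taken at the end of each move reached at most 34 N, briefly, while setting the cover down. During rocking they stayed within about 16 N. The head did not slip in the pads in any picture.
- **Disagreement:** Midway through the rocking, the key's rise read about 2 mm differently at the two ends of a swing. That gap closed once the jaws let go.
- **Bystanders:** I did not touch them, and in the last top view those visible look unmoved. The tubes were partly hidden by the arm.

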